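# Index the banding wheel one hole

### The job

Turn the clay piece to its next side: press the red plunger at the rim of the banding wheel down, and while it is in swing the wheel by exactly one index hole towards the side where the blue-lidded jar stands, so that the plunger springs back up in the next hole. Nothing needs gripping: press and push with the fingertips, lift nothing, do not touch the soft clay piece and leave it standing in the middle of the wheel, and leave the jars, bowl and tools where they are; finish clear of everything.

Things in the scene. Friction and masses are not known exactly. Their poses are not given: they have to be found in the camera images.
- indexer: Grey base of the indexing banding wheel, fixed to the table, 290 mm across, elsewhere and at another yaw in each start; origin on the table under the wheel's vertical axis. Dark steel index plate (radius 146 mm, z 50 to 58 mm) with six index holes, open at the rim like slots, 60 degrees apart, each with a white dot.
- wheel_top (a point): Centre of the round aluminium wheel head (radius 110 mm) on its top face, 95 mm above the table, on the vertical turning axis; turns with the wheel. Its -x axis points from the axis towards the plunger.
- wheel (a joint): Angle of the wheel head (rad): 0 at the start, where the plunger sits in a hole; it grows counter-clockwise seen from above. The next holes are at +1.047 (60 degrees) and -1.047. 1 to 2 N at the plunger turns it when free; it stays where it is left. About 0.01 rad of play in a hole.
- plunger_top (a point): Centre of the top face of the red plunger pad, 30 mm (radial) by 44 mm (tangential), 147 mm from the wheel's axis and 103 mm above the table when out. It turns with the wheel, on a flat tab outside the wheel head, between two dark upright ears: a fingertip goes down between them, presses the pad and pushes an ear sideways to turn the wheel.
- piece: Loose unfired brown clay sculpture, an upright ring on a block and a round foot (foot radius 48 mm, 12 mm thick; 119 mm tall in all, ring 88 mm wide and 20 mm thick), about 0.7 kg, standing in the middle of the wheel head; origin at the centre of its underside.
- blue_jar: Loose white jar with a blue lid, radius 32 mm, 85 mm tall, origin at the centre of its underside. It stands left (y above 0) or right (y below 0) of the wheel; that is the side to swing the plunger to: left means the wheel joint goes to -1.047, right to +1.047 (the plunger starts on the robot's side of the wheel).
- ochre_jar: Loose white jar of the same size with a yellow lid, on the other side; a bystander.
- bowl: Loose clay-grey bowl, rim radius 65 mm, 60 mm tall; bystander.
- modelling_knife: Loose spatula-like clay knife lying flat, 200 mm long; bystander.
- glaze_brush: Loose brush lying flat, 200 mm long; bystander.
- plunger (a joint): How far the plunger is pressed down (m): 0 out, 0.009 fully in. Spring: 3 N at first, 6.5 N fully in. Beyond about 0.005 its tooth has left the hole and the wheel is free. Let go between holes, it stays at about 0.005 and rides under the plate until it meets a hole, where it springs to 0 and locks the wheel.
- ear_a (a point): Middle of the top of one dark upright ear beside the plunger pad, 125 mm above the table, clockwise of the pad seen from above. Each ear is 9 mm thick (tangential) and 36 mm long (radial); 52 mm clear between the two. Turns with the wheel.
- ear_b (a point): Middle of the top of the other dark upright ear beside the plunger pad, 125 mm above the table, counter-clockwise of the pad seen from above. Each ear is 9 mm thick (tangential) and 36 mm long (radial); 52 mm clear between the two. Turns with the wheel.
Mind the look-alikes: they are no part of the job. Leave any green or purple look-alike of the blue_jar alone.

How it is judged:
On the way, in this order (a step that is already met when the one before it is completed fails the run):
1. the plunger is pressed in until its tooth has left the hole (value of joint plunger above 0.0052 m and value of joint wheel between -0.1 and 0.1 rad), for 0.05 s.
2. with the plunger in, the wheel swings towards the blue-lidded jar (value of joint plunger above 0.003 m and ((world y of blue_jar above 0 m and value of joint wheel below -0.3 rad) or (world y of blue_jar below 0 m and value of joint wheel above 0.3 rad))), for 0.05 s.
At the end, for the whole second after the job is handed in: the wheel stands one hole (1.047 +- 0.04 rad) towards the blue-lidded jar and is still, the plunger is out in the hole (pressed less than 1.5 mm), the clay piece stands upright (within 0.1 rad) and still within 25 mm of the wheel's centre, and both jars are within 20 mm of where they were (((world y of blue_jar above 0 m and value of joint wheel between -1.087 and -1.007 rad) or (world y of blue_jar below 0 m and value of joint wheel between 1.007 and 1.087 rad)) and value of joint plunger below 0.0015 m and velocity of joint wheel between -0.05 and 0.05 rad/s and horizontal distance between piece and wheel_top below 0.025 m and angle between piece's own z axis and vertical below 0.1 rad and linear speed of piece below 0.02 m/s and distance of each of blue_jar, ochre_jar from where it was at the start of the episode below 0.02 m); the robot touches nothing.
It fails at once if the robot touches the clay piece (over 1 N) (contact force between any of the fingers, the arm and piece above 1 N).
It fails at once if the clay piece tips over, or is lifted off the wheel (angle between piece's own z axis and vertical above 0.25 rad or z of piece in the frame of wheel_top above 0.012 m).
It fails at once if a jar, bowl or tool is moved more than 30 mm or lifted more than 15 mm (distance of any of blue_jar, ochre_jar, bowl, modelling_knife, glaze_brush from where it was at the start of the episode above 0.03 m or height (world z) of any of blue_jar, ochre_jar, bowl, modelling_knife, glaze_brush above 0.03 m).
It also fails if it takes over 45 s, if anything falls off the work surface, if the arm or the gripper's body presses on something with over 40 N, if the wrist force passes 120 N, or if a joint passes its speed limit or range.

### The arm

A 6-joint arm with a two-finger parallel gripper is mounted at the origin on the work surface. World frame = base frame: x ahead of the robot, y to its left, z up, the work surface at z = 0. Lengths are in m, angles in rad, forces in N, time in s.
With the tool pointing down it reaches from about 0.3 to 0.775 m from the base axis. Payload 14.6 kg.
Tool frame: the origin (TCP) lies at the very end of the fingers, on their centre line; the grasp point (between the pads) lies ctrl.pinch_z behind it (ctrl.pinch_z is the distance from the TCP to the grasp point, in m); z points along the fingers, y is the direction in which the jaws open and shut (so a half turn about z gives the same grasp; the last joint's range is limited). The gripper opens to 85 mm and grips with 20 to 120 N. Pads are 22 mm wide; open, the fingers measure 114 mm over their backs; the gripper's body (76 mm by 85 mm) begins 54 mm behind the grasp point. The pads swing forward as they close: fully open they stand 13 mm farther back than shut.
Start: joints at [1.243, 0.3, 1.521, -0, 1.321, -0.067], TCP at [0.142, 0.531, 0.193] pointing down, gripper open.
Joint ranges: [-3.03, 3.03], [-0.79, 2.21], [0.23, 2.52], [-1.04, 4.18], [0, 3.07], [-2.55, 2.55]. Speed limits (rad/s): [2.22, 2.22, 2.57, 3.14, 3.14, 3.14].

### API

Orientations are given as [roll, pitch, yaw] about the fixed x, y, z axes, in that order (R = Rz(yaw) Ry(pitch) Rx(roll)).
In Python, from cell import sensors, optics, ticket, ctrl gives the robot as it stands.
- The arm moves only by the tool send_rows, never from a script. Its argument "plan" is a list of rows, each an object with "dp": the shift along the tool's x, y, z in units of 100 mm (1.0 is 100 mm), a list of three; "twist": the turn, a rotation vector about the tool's x, y, z in units of 4 degrees (1.0 is 4 degrees), a list of three; "hand": the closure, from 0 (fully open) to 1 (shut). A call has 1 to 5 rows; each row shifts and turns the pose as measured when the row begins, along the tool's axes as they then stand; what a row does not reach is not made up. A row lasts 1/8 s, in which the tool goes at most 62.5 mm and 10.7 degrees, less where a joint would pass 70% of its speed; a pose out of reach is approached as far as the arm can. A call with a number of a shift or a turn outside -1 to 1 is refused whole. A call with a gripper value outside its range is refused whole. The fingers move at their own pace and stop on an object; the grip force is fixed at half the most. Time passes only in rows, so rows that do not move let the fingers close. It gives the time, the measured TCP pose, the force and the opening at its end, in the units of the state.
- sensors.read_state(): the state, without advancing time (a new reading comes with each control period).
- optics.camera(name): name is "scene" or "top" or "wrist"; returns a dict with "color" (384x512x3 uint8, red, green, blue), "mtx" (3x3 intrinsics, pixels), "cam_to_world" (4x4, takes a point from camera to world coordinates); the wrist camera has in their place "T_tool_cam" (4x4, takes a point from camera to tool coordinates, whose origin is the TCP and whose axes are the flange's). Camera axes: x right, y up, looking along -z (the intrinsics and any distortion apply to the point x, -y, -z); pixel columns grow to the right and rows downward; lengths in m; the calibration is good to about 2 mm. The wrist camera is an equidistant fisheye: a pixel r from the principal point sees the ray r / f radians off the axis. A picture is of the moment at which its call begins: read the wrist's pose just before it. There is no depth.
- ticket.sign_off(): hands the job in, once; it reports no verdict.
Trained networks look in the newest picture that a camera, given by its name, has taken for a name from the list of things; names that differ only in an ending like _2 or _b are one class to them, and where a whole thing is asked for, a point or a joint stands for the part that bears it (a point fixed in the world has none). Each returns a list of dicts, best first, with "p" (0 to 1); they miss things now and then, are a little off and sometimes report something else, mostly with a low value. They report only what shows in the picture. A call takes as long as a camera call. They do not tell look-alikes from the thing itself.
- optics.cut_out(query, camera): "pixels" (384x512 bool, what is visible of it) and "rect" ([left, top, width, height] in pixels, round what is visible of it).
The state is a dict: "t": time; "joint_positions": joint angles; "joint_vel": joint speeds; "joint_efforts": joint torques, N m; "tcp_pos": TCP position; "tcp_rot": TCP orientation; "force": force on the tool from outside, world axes, zero at the start; "wrist_torque": the same for the moment, N m; "grip_width": opening from 0.0 (shut) to 1.0 (fully open).
Only numpy, scipy, OpenCV 4.12 (cv2) and the standard library are available. Lean on these libraries where they do the work, as an engineer would, in place of code of your own. Each camera call takes 0.05 s, during which the arm holds its last target.

## Working session

There is one attempt and no reset: what is moved stays moved. The work goes in short steps, Python scripts to look and compute and a tool call to move; the robot and the scene stay as the last step left them, time stands still between calls to the robot, and variables do not carry over. Pictures are saved under pics/ and viewed, and the job is handed in when it is done.

Besides the shell and the picture viewer there is one more tool, called after "Call:" as name([rows], argument=value, ...), one row to a line, values as JSON. send_rows: Moves the arm, as the interface text tells. Shifts and turns lie within -1 to 1; 1 stands for 100 mm of shift or 4 degrees of turn. Its arguments: {"type":"object","properties":{"plan":{"type":"array","items":{"type":"object","properties":{"dp":{"type":"array","items":{"type":"number"}},"twist":{"type":"array","items":{"type":"number"}},"hand":{"type":"number"}}}}},"required":["plan"]}

```bash
ls; mkdir -p pics; python3 - <<'E'
from cell import sensors, optics, ticket, ctrl
import cv2
s=sensors.read_state(); print(s, ctrl.pinch_z)
for n in ["scene","top"]:
    c=optics.camera(n); cv2.imwrite(f"pics/{n}0.png",c["color"][:,:,::-1]); print(n,c["mtx"],c["cam_to_world"])
E
```

```text
pics
{'t': 0.0, 'joint_positions': array([ 1.24342516e+00,  3.00482284e-01,  1.52161038e+00,  1.68828544e-05,
        1.32071651e+00, -6.66041174e-02]), 'joint_vel': array([ 1.69750712e-03,  2.31108898e-04, -3.57294579e-04, -1.76625383e-03,
        4.18532678e-05,  2.76567103e-04]), 'joint_efforts': array([-3.93749200e-03, -5.43484604e+01, -3.61807644e+01, -2.66236448e-04,
        3.89048873e-03, -5.83804024e-06]), 'tcp_pos': array([0.14170732, 0.53112547, 0.19210282]), 'tcp_rot': array([-3.14037992e+00, -9.72816702e-05,  2.88082136e+00]), 'force': array([-0.02621166, -0.18626813,  0.06366975]), 'wrist_torque': array([-0.089781  , -0.00114826,  0.03510959]), 'grip_width': 0.9999221492660785} 0.0187
scene [[385.60679443   0.         251.92333608]
 [  0.         385.60679443 193.8965886 ]
 [  0.           0.           1.        ]] [[-0.78509653 -0.44739622  0.42832238  0.93499594]
 [ 0.61935788 -0.56219005  0.54803117  0.59187318]
 [-0.0043885   0.69554221  0.71847183  0.86130594]
 [ 0.          0.          0.          1.        ]]
top [[442.12571321   0.         258.71167705]
 [  0.         442.12571321 190.5033509 ]
 [  0.           0.           1.        ]] [[ 0.01573021  0.99408384 -0.10747037  0.36385267]
 [-0.99980471  0.01435203 -0.01358532  0.01125436]
 [-0.01196252  0.10766308  0.99411547  1.44777969]
 [ 0.          0.          0.          1.        ]]
```

View pics/scene0.png

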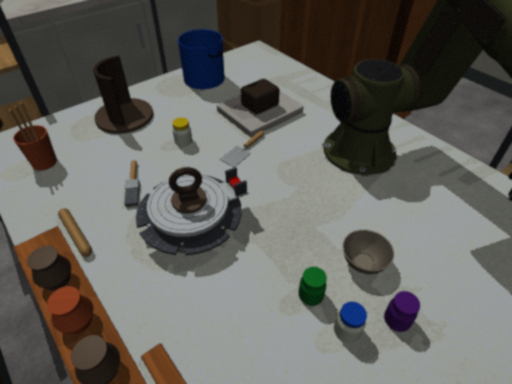

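View pics/top0.png

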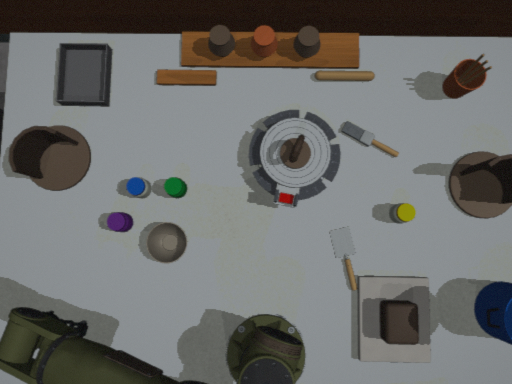

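Blue-lidded jar is at top (138,187), on the left (+y), so the wheel must go to −1.047 (clockwise). Look-alikes are the green jar (175,187) and purple jar (120,222); there is also a big blue canister (500,310). The yellow-lid jar is at (403,213) and the red plunger at (286,198).

```bash
cat > h.py <<'E'
from cell import sensors, optics, ticket, ctrl
import cv2, numpy as np
def ray(c,u,v):
    K=c["mtx"];T=c["cam_to_world"]
    d=T[:3,:3]@np.array([(u-K[0,2])/K[0,0],-(v-K[1,2])/K[1,1],-1]); return T[:3,3],d
def at(c,u,v,z):
    o,d=ray(c,u,v); return o+d*(z-o[2])/d[2]
def proj(c,p):
    T=c["cam_to_world"];q=T[:3,:3].T@(np.asarray(p)-T[:3,3]);K=c["mtx"]
    return np.array([K[0,2]+K[0,0]*q[0]/-q[2],K[1,2]+K[1,1]*q[1]/q[2]])
def redc(c):
    h=cv2.cvtColor(c["color"],cv2.COLOR_RGB2HSV)
    m=((h[...,0]<6)|(h[...,0]>174))&(h[...,1]>200)&(h[...,2]>120)
    n,l,s,ce=cv2.connectedComponentsWithStats(m.astype(np.uint8)); return s,ce
E
python3 - <<'E'
from h import *
for n in ["top","scene"]:
    c=optics.camera(n)
    s,ce=redc(c)
    for i in range(1,len(s)):
        if s[i][4]>15: print(n,"red",s[i],ce[i],at(c,*ce[i],.103))
    for q,z in [("plunger_top",.103),("ear_a",.125),("ear_b",.125),("blue_jar",.085),("ochre_jar",.085),("wheel_top",.095),("indexer",.055),("piece",.1)]:
        for r in optics.cut_out(q,n)[:3]:
            ys,xs=np.nonzero(r["pixels"]); 
            x,y,w,h=r["rect"]
            print(n,q,round(r["p"],2),r["rect"],(xs.mean().round(1),ys.mean().round(1)),at(c,x+w/2,y+h/2,z).round(4))
    # circle fit for wheel head outline 
    g=c["color"][:,:,::-1]
    x0,y0=(235,95) if n=="top" else (125,150)
    cv2.imwrite(f"pics/crop_{n}.png",cv2.resize(g[y0:y0+120,x0:x0+130],None,fx=5,fy=5,interpolation=cv2.INTER_CUBIC))
    g2=g[150:250,80:215]; 
    if n=="top": cv2.imwrite("pics/crop_jars.png",cv2.resize(g2,None,fx=5,fy=5))
E
```

```text
top red [280 193  10  10  81] [284.48148148 197.83950617] [ 0.48784949 -0.04936952  0.103     ]
top plunger_top 0.51 [261.6, 121.6, 69.3, 85.6] (np.float64(293.4), np.float64(158.0)) [ 0.5917 -0.0846  0.103 ]
top plunger_top 0.5 [278.6, 190.9, 16.8, 10.6] (np.float64(285.4), np.float64(197.6)) [ 0.493 -0.057  0.103]
top ear_a 0.95 [260.5, 115.5, 71.0, 92.1] (np.float64(293.4), np.float64(158.1)) [ 0.5967 -0.0822  0.125 ]
top ear_b 0.95 [260.5, 115.5, 71.0, 92.1] (np.float64(293.4), np.float64(158.1)) [ 0.5967 -0.0822  0.125 ]
top blue_jar 0.87 [124.3, 176.4, 26.1, 20.5] (np.float64(138.6), np.float64(187.2)) [0.5178 0.408  0.085 ]
top blue_jar 0.62 [162.6, 176.2, 24.1, 20.0] (np.float64(175.1), np.float64(186.9)) [0.5209 0.2916 0.085 ]
top blue_jar 0.61 [107.9, 214.0, 26.8, 18.4] (np.float64(119.4), np.float64(221.7)) [0.4035 0.4525 0.085 ]
top ochre_jar 0.65 [385.9, 204.4, 29.6, 18.9] (np.float64(401.4), np.float64(212.9)) [ 0.4454 -0.4073  0.085 ]
top wheel_top 0.72 [144.6, 224.7, 46.1, 37.9] (np.float64(166.1), np.float64(242.1)) [0.3433 0.3045 0.095 ]
top wheel_top 0.65 [260.4, 1
[... 1025 characters left out ...]
at64(321.5)) [0.5505 0.4255 0.085 ]
scene blue_jar 0.62 [294.3, 265.9, 29.2, 41.5] (np.float64(312.0), np.float64(285.6)) [0.5525 0.3105 0.085 ]
scene ochre_jar 0.59 [169.8, 116.1, 23.6, 33.5] (np.float64(181.3), np.float64(131.2)) [ 0.4802 -0.3664  0.085 ]
scene wheel_top 0.77 [143.3, 165.2, 103.7, 70.6] (np.float64(193.9), np.float64(204.5)) [ 0.6146 -0.0693  0.095 ]
scene indexer 0.56 [133.6, 170.2, 116.6, 82.4] (np.float64(191.5), np.float64(215.2)) [ 0.6275 -0.0741  0.055 ]
scene indexer 0.22 [342.2, 228.9, 53.7, 45.5] (np.float64(367.1), np.float64(250.8)) [0.3481 0.3221 0.055 ]
scene piece 0.66 [166.7, 166.5, 38.7, 46.7] (np.float64(186.5), np.float64(191.0)) [ 0.6147 -0.1151  0.1   ]
```

View pics/crop_top.png

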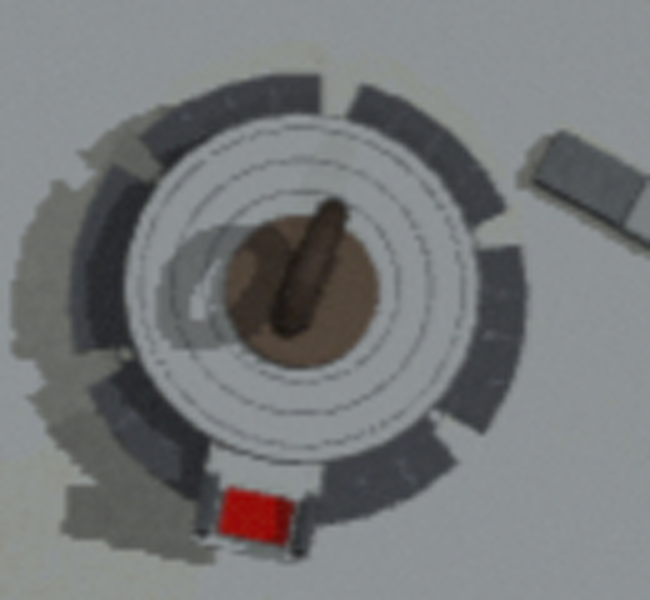

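View pics/crop_scene.png

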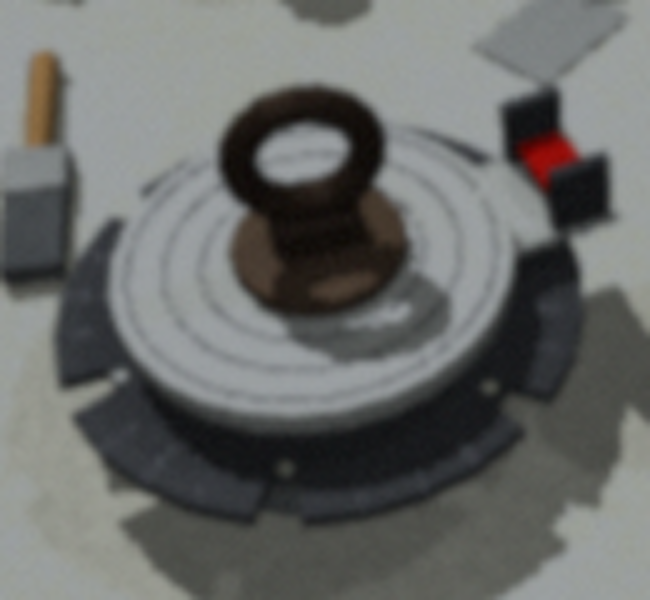

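View pics/crop_jars.png

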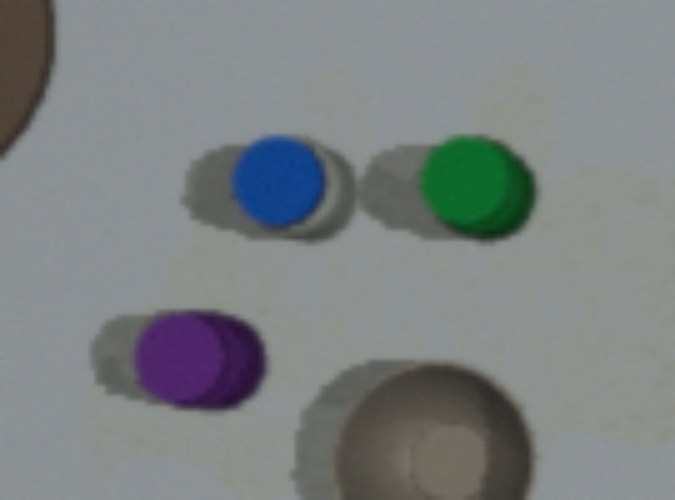

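```bash
python3 - <<'E'
from h import *
t=optics.camera("top"); s=optics.camera("scene")
f=lambda x,y,x0,y0:((x+.5)/5-.5+x0,(y+.5)/5-.5+y0)
print("axis top",at(t,*f(303,288,235,95),.095))
# scene head ellipse: fit over points
P=[(108,270),(125,205),(160,170),(520,250),(500,320),(430,380),(320,415),(220,400),(150,350)]
P3=np.array([at(s,*f(x,y,125,150),.095) for x,y in P])[:,:2]
A=np.c_[2*P3,np.ones(len(P3))];k=np.linalg.lstsq(A,(P3**2).sum(1),rcond=None)[0]
print("axis scene",k[:2],np.sqrt(k[2]+k[0]**2+k[1]**2))
P=[(126,285),(480,285),(303,113),(190,160),(420,155),(430,410),(185,420),(300,463)]
P3=np.array([at(t,*f(x,y,235,95),.095) for x,y in P])[:,:2]
A=np.c_[2*P3,np.ones(len(P3))];k=np.linalg.lstsq(A,(P3**2).sum(1),rcond=None)[0]
print("axis top fit",k[:2],np.sqrt(k[2]+k[0]**2+k[1]**2))
for q in [(222,484),(295,493),(287,545),(217,535),(255,514)]: print("pad top",at(t,*f(*q,235,95),.103)[:2])
for q in [(552,160)]: print("pad scene",at(s,*f(*q,125,150),.103)[:2])
# ears scene top mid
print("ears scene",at(s,*f(531,97,125,150),.125)[:2],at(s,*f(582,160,125,150),.125)[:2])
print("ears top",at(t,*f(210,505,235,95),.125)[:2],at(t,*f(307,525,235,95),.125)[:2])
c=optics.camera("wrist"); cv2.imwrite("pics/w0.png",c["color"][:,:,::-1]); print(c["mtx"],c["T_tool_cam"])
E
```

```text
axis top [ 0.631301   -0.08162906  0.095     ]
axis scene [ 0.62624115 -0.08552361] 0.1138306026542432
axis top fit [ 0.6317005  -0.08208512] 0.10986969069223337
pad top [ 0.50737062 -0.03243648]
pad top [ 0.50248611 -0.07706886]
pad top [ 0.47056144 -0.07242903]
pad top [ 0.47604584 -0.02972616]
pad top [ 0.48924628 -0.05276826]
pad scene [ 0.49038975 -0.05427369]
ears scene [ 0.4820508 -0.0842148] [ 0.49041067 -0.02527333]
ears top [ 0.49222987 -0.02465242] [ 0.48102399 -0.08295628]
[[297.31863964   0.         252.00544594]
 [  0.         297.31863964 191.99221196]
 [  0.           0.           1.        ]] [[-2.57460071e-04  9.49224432e-01  3.14599605e-01  8.03718845e-02]
 [ 9.99999887e-01  1.18492311e-04  4.60853232e-04 -1.28429867e-04]
 [ 4.00175513e-04  3.14599688e-01 -9.49224355e-01 -1.82227973e-01]
 [ 0.00000000e+00  0.00000000e+00  0.00000000e+00  1.00000000e+00]]
```

View pics/w0.png

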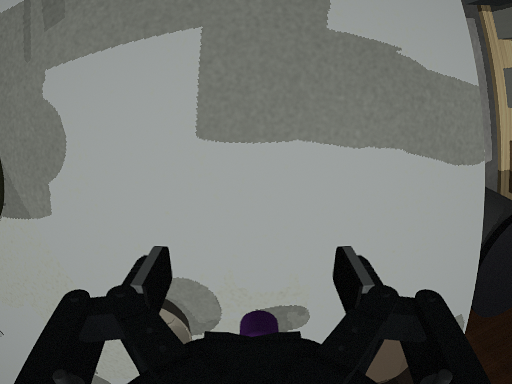

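Jar choice confirmed in the crop: blue lid with a white body at top ≈(138,187), y≈+0.41. The swing is clockwise, pushing ear_a on the +y side. I'm closing the fingers and travelling above the plunger.

Call:
send_rows([
  {"dp":[-0.44,-0.43,-0.05],"twist":[0,0,0],"hand":1},
  {"dp":[-0.44,-0.43,0],"twist":[0,0,0],"hand":1},
  {"dp":[-0.44,-0.43,0],"twist":[0,0,0],"hand":1},
  {"dp":[-0.44,-0.43,0],"twist":[0,0,0],"hand":1},
  {"dp":[-0.44,-0.43,0],"twist":[0,0,0],"hand":1},
])

```text
t: 1.78
tcp_pos: [0.3005, 0.2633, 0.1974]
tcp_rot: [3.141, 0.001, 2.887]
force: [2.0, 0.4, -0.4]
grip_width: 0.003
```

```bash
cat >> h.py <<'E'
from scipy.spatial.transform import Rotation as Ro
AX=np.array([.633,-.081]); R0=.147; PHI0=169.5
def go(phi,z,r=R0,tang=0.,yaw=None):
    """remaining move to point at polar deg phi, tang = mm offset toward cw"""
    s=sensors.read_state(); R=Ro.from_euler("xyz",s["tcp_rot"])
    a=np.radians(phi); p=np.r_[AX+r*np.array([np.cos(a),np.sin(a)])+tang*np.array([np.sin(a),-np.cos(a)]),z]
    d=R.inv().apply(p-s["tcp_pos"])
    y=np.radians(phi if yaw is None else yaw)
    w=(R.inv()*Ro.from_euler("xyz",[np.pi,0,y])).as_rotvec()
    rel=s["tcp_pos"][:2]-AX
    print("t",s["t"],"tcp",s["tcp_pos"].round(4),"phi",np.degrees(np.arctan2(rel[1],rel[0])).round(2),"r",np.hypot(*rel).round(4),"F",s["force"].round(1))
    print("dp",(d*10).round(3),"twist",(np.degrees(w)/4).round(2))
E
python3 -c "
from h import *
go(169.5,.175)"
```

```text
t 1.775 tcp [0.3005 0.2633 0.1974] phi 134.0 r 0.4786 F [ 2.   0.4 -0.4]
dp [-2.618 -2.6    0.225] twist [ 0.01  0.02 -1.02]
```

Call:
send_rows([
  {"dp":[-0.44,-0.43,0],"twist":[0,0,0],"hand":1},
  {"dp":[-0.44,-0.43,0],"twist":[0,0,0],"hand":1},
  {"dp":[-0.44,-0.43,0],"twist":[0,0,0],"hand":1},
  {"dp":[-0.44,-0.43,0],"twist":[0,0,0],"hand":1},
  {"dp":[-0.44,-0.43,0],"twist":[0,0,0],"hand":1},
])

```text
t: 2.4
tcp_pos: [0.4606, -0.0056, 0.1993]
tcp_rot: [3.139, 0.006, 2.887]
force: [0.4, 1.4, -0.5]
grip_width: -0.003
```

```bash
python3 -c "
from h import *
go(169.5,.175)"
```

```text
t 2.4 tcp [ 0.4606 -0.0056  0.1993] phi 156.37 r 0.1882 F [ 0.4  1.4 -0.5]
dp [-0.391 -0.401  0.244] twist [ 0.04  0.08 -1.02]
```

Call:
send_rows([
  {"dp":[-0.39,-0.4,0.0],"twist":[0,0,0],"hand":1},
  {"dp":[0,0,0.1],"twist":[0,0,-0.9],"hand":1},
  {"dp":[0,0,0],"twist":[0,0,0],"hand":1},
])

```text
t: 2.78
tcp_pos: [0.4901, -0.0596, 0.1888]
tcp_rot: [3.139, 0.006, 2.945]
force: [-1.2, 1.0, 0.2]
grip_width: 0.001
```

```bash
python3 - <<'E'
from h import *
go(169.5,.125)
for n in ["wrist","top","scene"]:
    c=optics.camera(n); g=c["color"][:,:,::-1]
    if n=="top": g=cv2.resize(g[90:230,220:360],None,fx=4,fy=4,interpolation=cv2.INTER_CUBIC)
    if n=="scene": g=cv2.resize(g[100:240,160:300],None,fx=4,fy=4,interpolation=cv2.INTER_CUBIC)
    cv2.imwrite(f"pics/{n}1.png",g)
    s=sensors.read_state(); 
    if n!="wrist": print(n,proj(c,s["tcp_pos"]))
E
```

```text
t 2.775 tcp [ 0.4901 -0.0596  0.1888] phi 171.49 r 0.1445 F [-1.2  1.   0.2]
dp [0.03  0.048 0.638] twist [ 0.03  0.08 -0.18]
top [289.30339889 194.2445414 ]
scene [232.80576651 157.24370062]
```

View pics/wrist1.png

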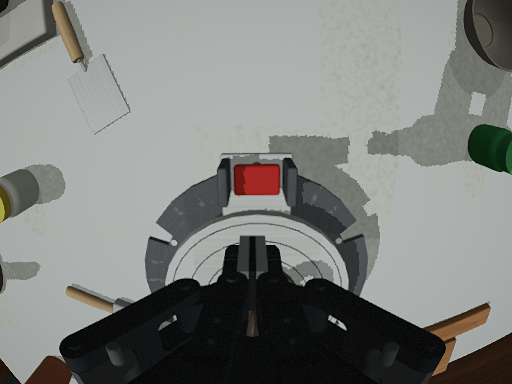

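View pics/scene1.png

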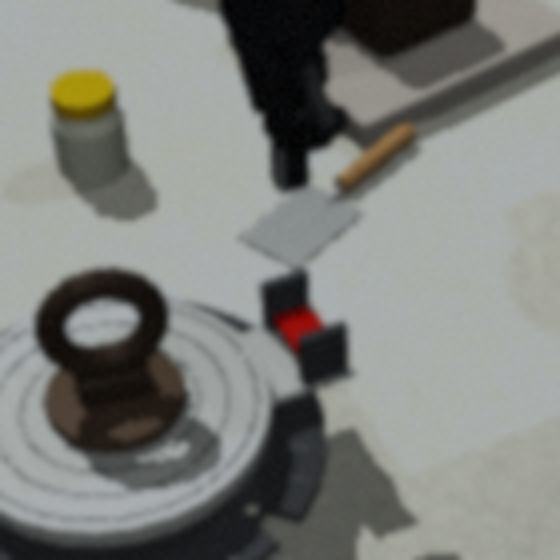

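```bash
cat >> h.py <<'E'
def wat(c,u,v,z,s):
    K=c["mtx"];x=(u-K[0,2])/K[0,0];y=(v-K[1,2])/K[1,1];th=np.hypot(x,y);k=np.sin(th)/max(th,1e-9)
    d=np.array([x*k,-y*k,-np.cos(th)]);T=c["T_tool_cam"];R=Ro.from_euler("xyz",s["tcp_rot"]).as_matrix()
    o=R@T[:3,3]+s["tcp_pos"];d=R@T[:3,:3]@d
    return o+d*(z-o[2])/d[2]
E
python3 - <<'E'
from h import *
s=sensors.read_state(); c=optics.camera("wrist")
st,ce=redc(c)
for i in range(1,len(st)):
    if st[i][4]>100: print(st[i],ce[i],wat(c,*ce[i],.103,s))
for q in [(235,164),(277,164),(280,193),(236,195)]: print(q,wat(c,*q,.103,s)[:2])
h=cv2.resize(c["color"][130:230,200:312,::-1],None,fx=6,fy=6,interpolation=cv2.INTER_CUBIC); cv2.imwrite("pics/w1c.png",h)
E
```

```text
(235, 164) [ 0.46972379 -0.07094826]
(277, 164) [ 0.47729795 -0.03267236]
(280, 193) [ 0.50595744 -0.03469189]
(236, 195) [ 0.49971374 -0.07644224]
```

View pics/w1c.png

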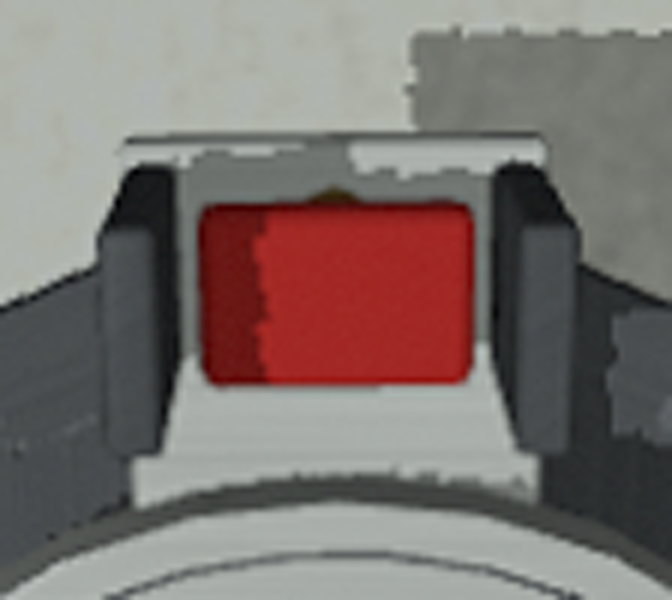

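```bash
python3 - <<'E'
from h import *
s=sensors.read_state(); c=optics.camera("wrist")
f=lambda x,y:((x+.5)/6-.5+200,(y+.5)/6-.5+130)
P=np.array([wat(c,*f(*q),.103,s)[:2] for q in [(199,204),(473,204),(473,385),(202,385)]])
E=np.array([wat(c,*f(*q),.125,s)[:2] for q in [(129,340),(548,338)]])
print(P,P.mean(0)); print(E,E.mean(0),np.linalg.norm(E[1]-E[0]))
for v in (P[1]-P[0],P[2]-P[3],E[1]-E[0]): print(np.degrees(np.arctan2(v[1],v[0]))+90,np.linalg.norm(v))
E
```

```text
[[ 0.46895353 -0.07281851]
 [ 0.47717455 -0.03119809]
 [ 0.5064354  -0.03619677]
 [ 0.49800286 -0.0786525 ]] [ 0.48764159 -0.05471647]
[[ 0.48195191 -0.08474934]
 [ 0.49353273 -0.02477957]] [ 0.48774232 -0.05476446] 0.06107772703880502
168.82656081897096 0.04242457339756013
168.76613424016983 0.04328506062671074
169.07009824031044 0.06107772703880502
```

```bash
sed -i 's/^AX=.*/AX=np.array([.632,-.0827]); R0=.147; PHI0=169./' h.py; python3 -c "
from h import *
go(169,.13)"
```

```text
t 3.025 tcp [ 0.4904 -0.0587  0.19  ] phi 170.39 r 0.1436 F [-0.3 -0.3 -0.5]
dp [0.039 0.033 0.6  ] twist [ 0.03  0.11 -0.04]
```

Call:
send_rows([
  {"dp":[0.04,0.03,0.1],"twist":[0,0.1,0],"hand":1},
  {"dp":[0,0,0.25],"twist":[0,0,0],"hand":1},
  {"dp":[0,0,0.2],"twist":[0,0,0],"hand":1},
  {"dp":[0,0,0.02],"twist":[0,0,0],"hand":1},
])

```text
t: 3.52
tcp_pos: [0.4863, -0.0528, 0.1309]
tcp_rot: [3.139, 0.001, 2.948]
force: [-0.2, 0.4, 1.0]
grip_width: 0.0
```

```bash
python3 -c "
from h import *
go(169,.104)"
```

```text
t 3.525 tcp [ 0.4863 -0.0528  0.1309] phi 168.41 r 0.1487 F [-0.2  0.4  1. ]
dp [-0.017 -0.016  0.269] twist [ 0.04  0.01 -0.02]
```

Call:
send_rows([
  {"dp":[-0.02,-0.02,0.12],"twist":[0,0,0],"hand":1},
  {"dp":[0,0,0.12],"twist":[0,0,0],"hand":1},
  {"dp":[0,0,0.03],"twist":[0,0,0],"hand":1},
])

```text
t: 3.9
tcp_pos: [0.4883, -0.055, 0.1031]
tcp_rot: [3.139, 0.002, 2.948]
force: [-1.0, 0.0, -0.6]
grip_width: -0.001
```

```bash
python3 -c "
from h import *
go(169,.095)"
```

```text
t 3.9 tcp [ 0.4883 -0.055   0.1031] phi 169.1 r 0.1463 F [-1.   0.  -0.6]
dp [0.007 0.002 0.081] twist [ 0.04  0.03 -0.02]
```

Call:
send_rows([
  {"dp":[0,0,0.04],"twist":[0,0,0],"hand":1},
])

```text
t: 4.03
tcp_pos: [0.4885, -0.055, 0.0991]
tcp_rot: [3.139, 0.002, 2.948]
force: [0.7, -0.0, -0.7]
grip_width: 0.006
```

Call:
send_rows([
  {"dp":[0,0,0.03],"twist":[0,0,0],"hand":1},
])

```text
t: 4.15
tcp_pos: [0.4886, -0.055, 0.096]
tcp_rot: [3.139, 0.003, 2.948]
force: [-0.2, -0.3, 0.2]
grip_width: 0.005
```

Call:
send_rows([
  {"dp":[0,0,0.015],"twist":[0,0,0],"hand":1},
])

```text
t: 4.28
tcp_pos: [0.4887, -0.0551, 0.0945]
tcp_rot: [3.139, 0.003, 2.948]
force: [-0.5, -0.5, 0.8]
grip_width: 0.004
```

No contact force at z 94.5 mm. I'll look before going further.

```bash
python3 - <<'E'
from h import *
for n in ["wrist","scene"]:
    c=optics.camera(n); g=c["color"][:,:,::-1]
    if n=="scene": g=g[140:220,195:275]; k=7
    else: g=g[130:330,150:360];k=3
    cv2.imwrite(f"pics/{n}2.png",cv2.resize(g,None,fx=k,fy=k,interpolation=cv2.INTER_CUBIC))
print(sensors.read_state()["force"])
E
```

```text
[-0.48848199 -0.24952627 -0.84601818]
```

View pics/wrist2.png

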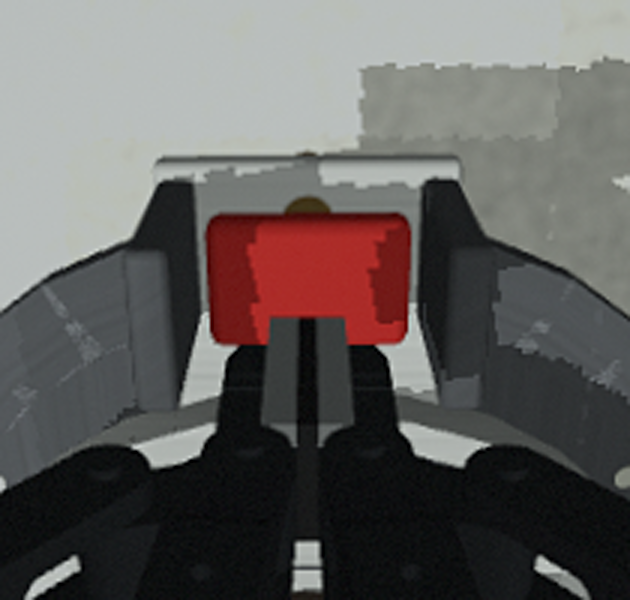

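View pics/scene2.png

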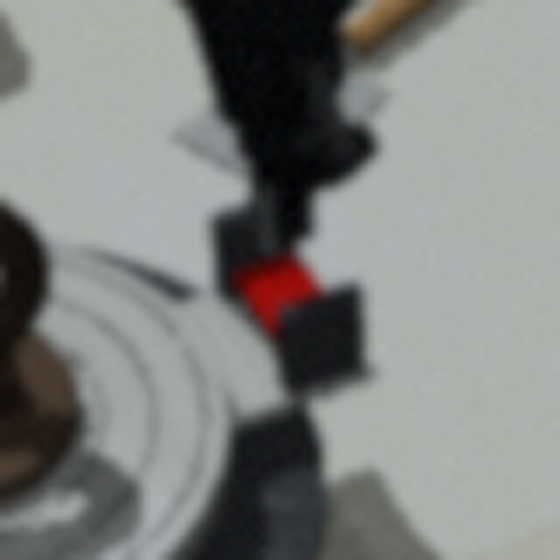

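```bash
python3 - <<'E'
from h import *
c=optics.camera("wrist"); T=np.linalg.inv(c["T_tool_cam"]);K=c["mtx"]
for x in (-.011,0,.011):
  for z in (.005,0,-.005,-.01,-.015,-.02):
    q=T[:3,:3]@[x,0,z]+T[:3,3]; d=np.array([q[0],-q[1]]); th=np.arctan2(np.hypot(*d),-q[2]); 
    print(x,z,(K[0,0]*th*d/np.hypot(*d)+K[:2,2]).round(1))
E
```

```text
-0.011 0.005 [252.4 231.8]
-0.011 0 [252.4 235. ]
-0.011 -0.005 [252.4 238.4]
-0.011 -0.01 [252.4 241.9]
-0.011 -0.015 [252.4 245.5]
-0.011 -0.02 [252.4 249.4]
0 0.005 [252.4 217.4]
0 0 [252.4 220.4]
0 -0.005 [252.4 223.4]
0 -0.01 [252.4 226.7]
0 -0.015 [252.4 230.1]
0 -0.02 [252.4 233.6]
0.011 0.005 [252.4 202.4]
0.011 0 [252.4 205. ]
0.011 -0.005 [252.4 207.8]
0.011 -0.01 [252.4 210.7]
0.011 -0.015 [252.4 213.8]
0.011 -0.02 [252.4 217. ]
```

```bash
python3 - <<'E'
from h import *
c=optics.camera("scene"); s=sensors.read_state()
for z in (.09,.1,.11,.12,.13,.14): print(z,proj(c,np.r_[s["tcp_pos"][:2],z]))
g=c["color"][140:190,205:265,::-1]
cv2.imwrite("pics/s3.png",cv2.resize(g,None,fx=12,fy=12,interpolation=cv2.INTER_NEAREST))
c=optics.camera("top")
for z in (.09,.1,.11,.12,.13,.14): print(z,proj(c,np.r_[s["tcp_pos"][:2],z]))
c=optics.camera("wrist");g=c["color"][150:270,190:310,::-1]
cv2.imwrite("pics/w3.png",cv2.resize(cv2.convertScaleAbs(g,alpha=2),None,fx=5,fy=5,interpolation=cv2.INTER_NEAREST))
E
```

```text
0.09 [235.47509748 184.46348498]
0.1 [235.35145876 181.94690475]
0.11 [235.22618336 179.39701102]
0.12 [235.09923857 176.81313791]
0.13 [234.97059079 174.19460165]
0.14 [234.84020551 171.54070002]
0.09 [286.14257894 197.97878746]
0.1 [286.30511316 197.68175821]
0.11 [286.47005463 197.38032974]
0.12 [286.63745724 197.07440358]
0.13 [286.80737648 196.76387829]
0.14 [286.97986954 196.4486494 ]
```

View pics/s3.png

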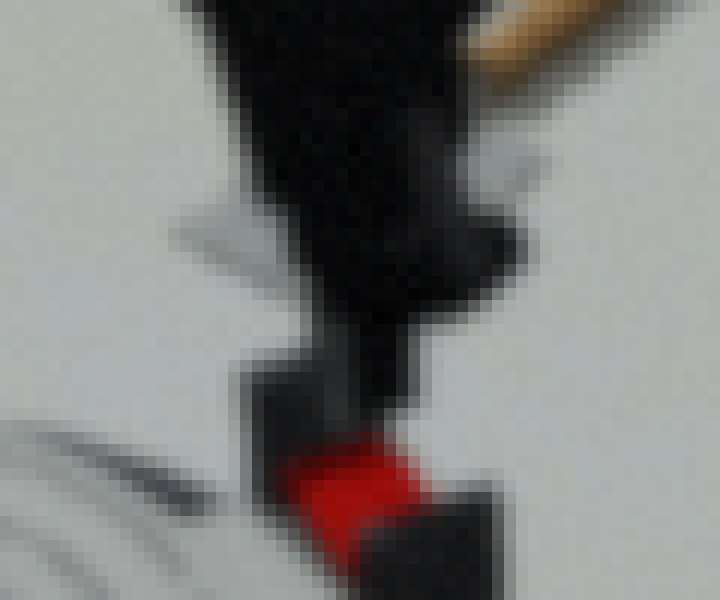

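View pics/w3.png

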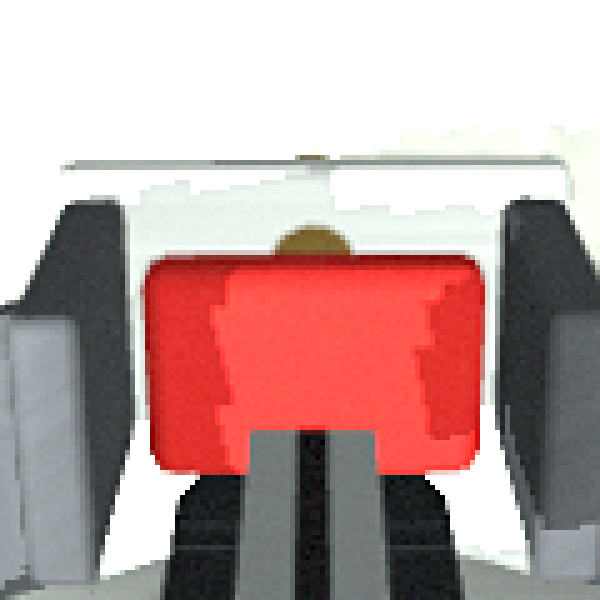

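```bash
python3 - <<'E'
from h import *
s=sensors.read_state(); w=optics.camera("wrist"); c=optics.camera("scene")
R=Ro.from_euler("xyz",s["tcp_rot"])
for px in [(235.4,174.5),(234.5,175.5),(236.5,173.5)]:
    o,d=ray(c,*px); a=wat(w,252,235.5,.2,s); b=wat(w,252,235.5,.1,s); e=b-a
    # closest
    A=np.c_[d,-e]; k=np.linalg.lstsq(A,a-o,rcond=None)[0]
    p1=o+k[0]*d;p2=a+k[1]*e
    print(p1,p2,"tool",R.inv().apply((p1+p2)/2-s["tcp_pos"]).round(4))
E
```

```text
[ 0.48613395 -0.05675038  0.12612689] [ 0.48460431 -0.05459502  0.12515921] tool [ 0.003  -0.0011 -0.031 ]
[ 0.4885394  -0.05792243  0.12285011] [ 0.48642061 -0.05494418  0.12151042] tool [ 0.0008 -0.0015 -0.0275]
[ 0.48334501 -0.05517304  0.12946232] [ 0.48267382 -0.05422391  0.12903739] tool [ 0.0055 -0.0006 -0.0346]
```

The rendered fingertips end about 30 mm short of the TCP (tip at z≈0.125, scene pixel (235,174)), so nothing is touched yet. I'll descend with force feedback.

Call:
send_rows([
  {"dp":[0,0,0.06],"twist":[0,0,0],"hand":1},
  {"dp":[0,0,0.06],"twist":[0,0,0],"hand":1},
])

```text
t: 4.92
tcp_pos: [0.4889, -0.0551, 0.0822]
tcp_rot: [3.139, 0.003, 2.948]
force: [0.5, -0.1, 0.1]
grip_width: -0.001
```

Call:
send_rows([
  {"dp":[0,0,0.03],"twist":[0,0,0],"hand":1},
  {"dp":[0,0,0.0],"twist":[0,0,0],"hand":1},
])

```text
t: 5.18
tcp_pos: [0.4885, -0.055, 0.0782]
tcp_rot: [3.139, 0.002, 2.948]
force: [0.9, -0.5, 0.8]
grip_width: 0.0
```

Call:
send_rows([
  {"dp":[0,0,0.03],"twist":[0,0,0],"hand":1},
  {"dp":[0,0,0.0],"twist":[0,0,0],"hand":1},
])

```text
t: 5.42
tcp_pos: [0.4886, -0.055, 0.0751]
tcp_rot: [3.139, 0.002, 2.948]
force: [0.6, -0.4, 0.8]
grip_width: -0.001
```

Call:
send_rows([
  {"dp":[0,0,0.02],"twist":[0,0,0],"hand":1},
  {"dp":[0,0,0.0],"twist":[0,0,0],"hand":1},
])

```text
t: 5.68
tcp_pos: [0.4887, -0.055, 0.0731]
tcp_rot: [3.139, 0.003, 2.948]
force: [0.1, 0.4, -0.0]
grip_width: 0.0
```

```bash
python3 - <<'E'
from h import *
for n in ["wrist","scene"]:
    c=optics.camera(n); g=c["color"][:,:,::-1]
    if n=="scene": g=g[140:200,200:270]; k=10
    else: g=cv2.convertScaleAbs(g[130:280,170:330],alpha=1.8);k=4
    cv2.imwrite(f"pics/{n}4.png",cv2.resize(g,None,fx=k,fy=k,interpolation=cv2.INTER_CUBIC))
print(sensors.read_state()["force"])
E
```

```text
[-0.23253092  0.80491021 -0.55507813]
```

View pics/wrist4.png

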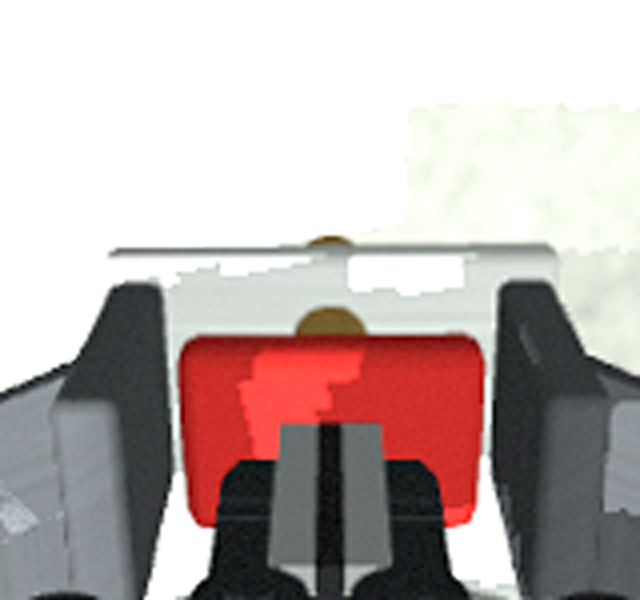

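View pics/scene4.png

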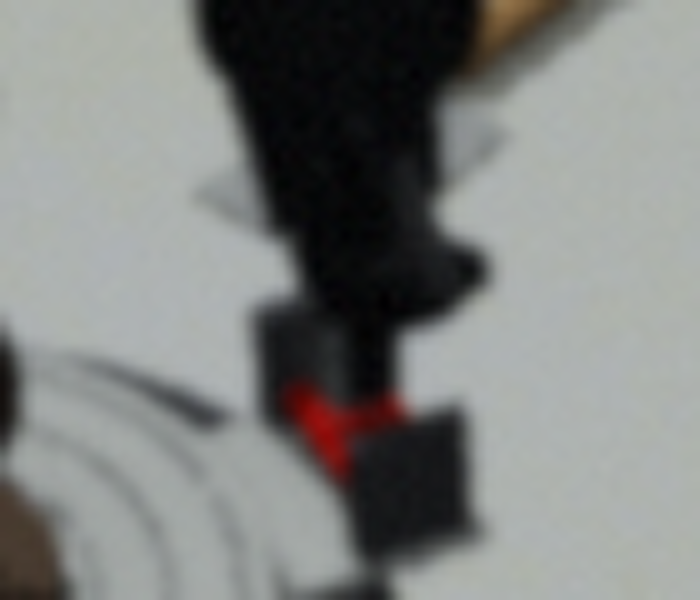

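Call:
send_rows([
  {"dp":[0.04,0,0.02],"twist":[0,0,0],"hand":1},
  {"dp":[0,0,0.0],"twist":[0,0,0],"hand":1},
])

```text
t: 6.02
tcp_pos: [0.4845, -0.0542, 0.0712]
tcp_rot: [3.139, 0.003, 2.948]
force: [0.6, 0.4, -0.4]
grip_width: 0.002
```

Call:
send_rows([
  {"dp":[0,0,0.02],"twist":[0,0,0],"hand":1},
  {"dp":[0,0,0.0],"twist":[0,0,0],"hand":1},
])

```text
t: 6.28
tcp_pos: [0.4845, -0.0542, 0.0691]
tcp_rot: [3.139, 0.003, 2.948]
force: [-0.1, 0.4, 0.1]
grip_width: -0.003
```

Call:
send_rows([
  {"dp":[0,0,0.02],"twist":[0,0,0],"hand":1},
  {"dp":[0,0,0.0],"twist":[0,0,0],"hand":1},
])

```text
t: 6.52
tcp_pos: [0.4846, -0.0542, 0.0669]
tcp_rot: [3.139, 0.003, 2.948]
force: [-0.1, 0.5, -0.5]
grip_width: 0.003
```

```bash
python3 - <<'E'
from h import *
for n in ["wrist","scene"]:
    c=optics.camera(n); g=c["color"][:,:,::-1]
    if n=="scene": g=g[140:200,200:270]; k=10
    else: g=cv2.convertScaleAbs(g[130:280,170:330],alpha=1.8);k=4
    cv2.imwrite(f"pics/{n}5.png",cv2.resize(g,None,fx=k,fy=k,interpolation=cv2.INTER_CUBIC))
s=sensors.read_state();print(s["force"],s["joint_efforts"])
E
```

```text
[-0.439655   -0.44578835  0.668123  ] [-8.93374345e-04 -4.90701306e+01 -3.03420067e+01  5.75175582e-03
 -1.80521799e-02 -7.28334248e-05]
```

View pics/wrist5.png

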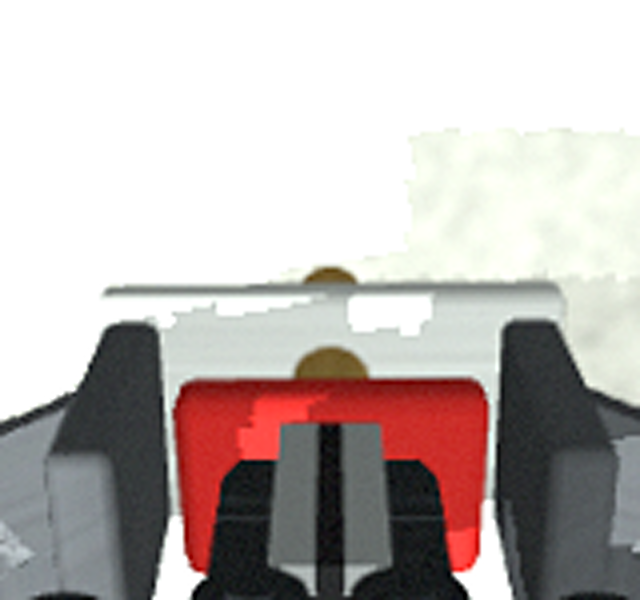

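View pics/scene5.png

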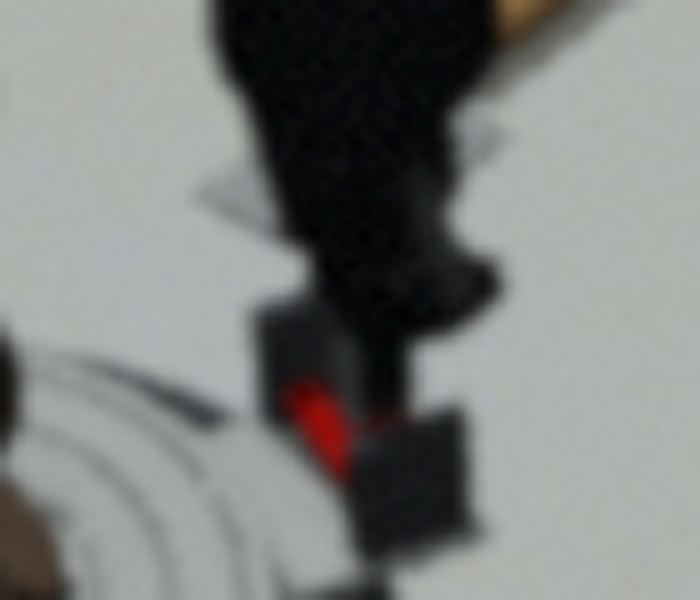

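Call:
send_rows([
  {"dp":[-0.02,0,0.02],"twist":[0,0,0],"hand":1},
  {"dp":[0,0,0.0],"twist":[0,0,0],"hand":1},
])

```text
t: 6.88
tcp_pos: [0.4868, -0.0546, 0.065]
tcp_rot: [3.139, 0.003, 2.948]
force: [-0.1, -0.1, 1.0]
grip_width: 0.001
```

Call:
send_rows([
  {"dp":[0,0,0.02],"twist":[0,0,0],"hand":1},
  {"dp":[0,0,0.0],"twist":[0,0,0],"hand":1},
])

```text
t: 7.12
tcp_pos: [0.487, -0.0547, 0.0631]
tcp_rot: [3.139, 0.004, 2.948]
force: [-1.7, 0.3, 2.4]
grip_width: -0.001
```

Contact starts at TCP z≈0.063. Pressing further.

Call:
send_rows([
  {"dp":[0,0,0.02],"twist":[0,0,0],"hand":1},
  {"dp":[0,0,0.0],"twist":[0,0,0],"hand":1},
])

```text
t: 7.38
tcp_pos: [0.487, -0.0547, 0.0612]
tcp_rot: [3.139, 0.004, 2.948]
force: [-1.7, 0.9, 4.1]
grip_width: 0.005
```

Call:
send_rows([
  {"dp":[0,0,0.02],"twist":[0,0,0],"hand":1},
  {"dp":[0,0,0.0],"twist":[0,0,0],"hand":1},
])

```text
t: 7.62
tcp_pos: [0.487, -0.0547, 0.0592]
tcp_rot: [3.139, 0.004, 2.948]
force: [-1.1, -0.4, 4.9]
grip_width: -0.001
```

```bash
python3 - <<'E'
from h import *
F=[]
for n in ["wrist","scene","top"]:
    c=optics.camera(n); g=c["color"][:,:,::-1]
    F.append(sensors.read_state()["force"])
    if n=="top": break
    if n=="scene": g=g[140:200,200:270]; k=10
    else: g=cv2.convertScaleAbs(g[130:280,170:330],alpha=1.8);k=4
    cv2.imwrite(f"pics/{n}6.png",cv2.resize(g,None,fx=k,fy=k,interpolation=cv2.INTER_CUBIC))
print(np.array(F))
E
```

```text
[[-2.08685785 -0.46920697  4.17251464]
 [-1.77786989  0.01644252  4.2853037 ]
 [-2.10613089  0.40976025  3.11437742]]
```

View pics/wrist6.png

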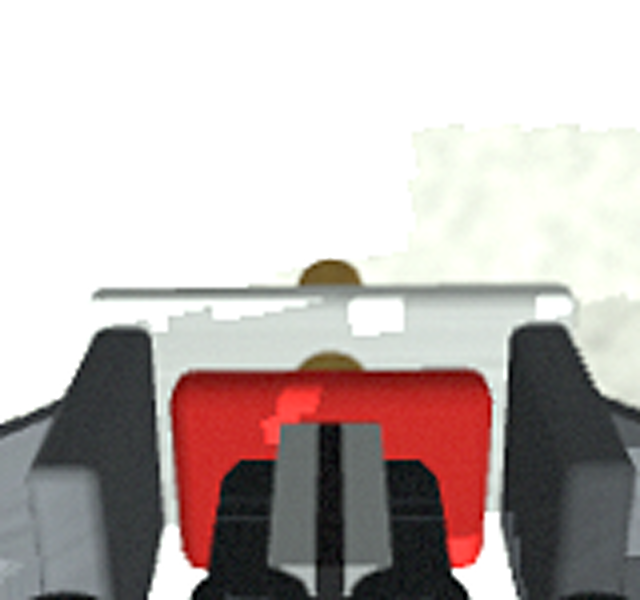

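View pics/scene6.png

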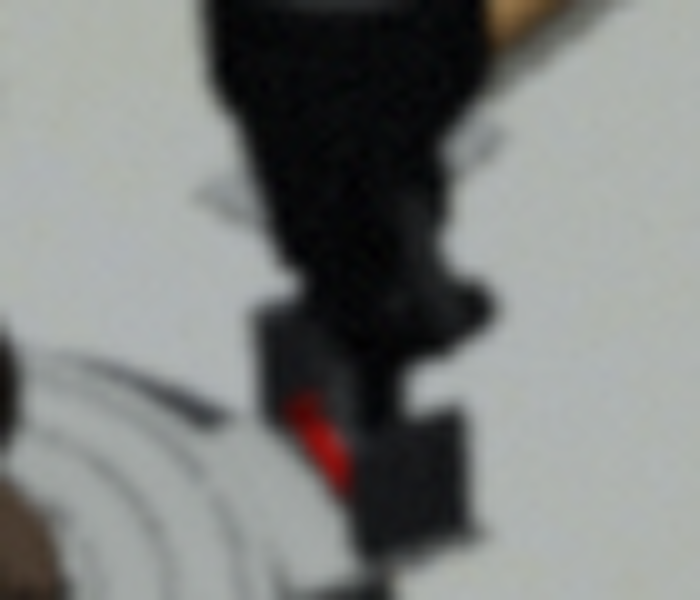

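Call:
send_rows([
  {"dp":[0,0,0.02],"twist":[0,0,0],"hand":1},
  {"dp":[0,0,0.015],"twist":[0,0,0],"hand":1},
  {"dp":[0,0,0],"twist":[0,0,0],"hand":1},
])

```text
t: 8.15
tcp_pos: [0.487, -0.0547, 0.0556]
tcp_rot: [3.139, 0.004, 2.948]
force: [-2.7, 0.7, 5.4]
grip_width: -0.001
```

```bash
python3 - <<'E'
from h import *
F=[]
for i in range(4):
    optics.camera("scene"); F.append(sensors.read_state()["force"])
print(np.mean(F,0)); go(169,.056)
E
```

```text
[-2.26040159  0.51300406  5.39362665]
t 8.35 tcp [ 0.487  -0.0547  0.0557] phi 169.05 r 0.1477 F [-2.9  0.8  5.1]
dp [-0.007  0.001 -0.003] twist [ 0.03  0.06 -0.02]
```

Call:
send_rows([
  {"dp":[0,0.06,0.005],"twist":[0,0,0],"hand":1},
  {"dp":[0,0.04,0.0],"twist":[0,0,0],"hand":1},
])

```text
t: 8.6
tcp_pos: [0.4895, -0.0451, 0.0555]
tcp_rot: [3.139, 0.005, 2.948]
force: [-1.3, -1.4, 5.1]
grip_width: 0.003
```

Call:
send_rows([
  {"dp":[0,0.03,0.0],"twist":[0,0,0.0],"hand":1},
  {"dp":[0,0.02,0.0],"twist":[0,0,0.0],"hand":1},
])

```text
t: 8.85
tcp_pos: [0.491, -0.0402, 0.0557]
tcp_rot: [3.14, 0.007, 2.948]
force: [-1.6, 0.1, 4.6]
grip_width: 0.001
```

```bash
python3 - <<'E'
from h import *
go(165,.0555)
for n in ["wrist"]:
    c=optics.camera(n); g=c["color"][:,:,::-1]
    g=cv2.convertScaleAbs(g[110:310,140:360],alpha=1.8);k=3
    cv2.imwrite(f"pics/{n}7.png",cv2.resize(g,None,fx=k,fy=k,interpolation=cv2.INTER_CUBIC))
E
```

```text
t 8.85 tcp [ 0.491  -0.0402  0.0557] phi 163.21 r 0.1473 F [-1.6  0.1  4.6]
dp [ 0.001 -0.046  0.002] twist [0.03 0.1  0.97]
```

View pics/wrist7.png

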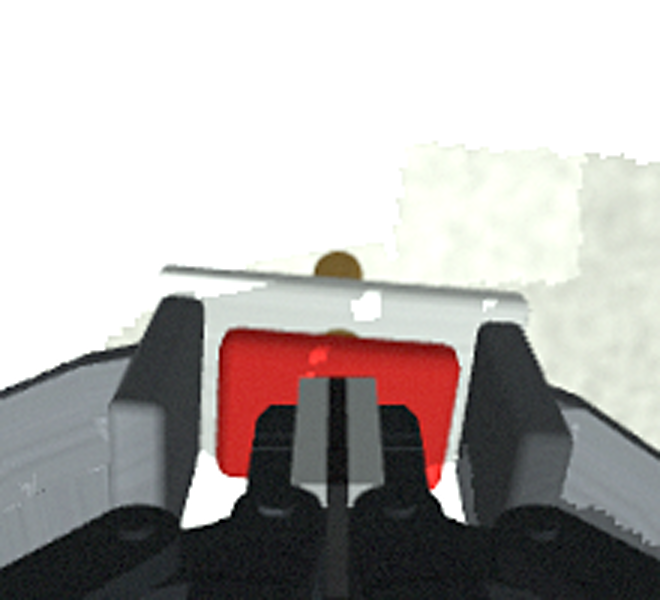

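The wheel follows the finger (wrist view: pad turned about 5°, ears either side of the finger). Sweeping along the arc now.

Call:
send_rows([
  {"dp":[0,0.04,0.008],"twist":[0,0.1,1],"hand":1},
  {"dp":[-0.004,0.1,0.0],"twist":[0,0,1],"hand":1},
  {"dp":[-0.004,0.1,0.0],"twist":[0,0,1],"hand":1},
])

```text
t: 9.28
tcp_pos: [0.4999, -0.0175, 0.0558]
tcp_rot: [3.139, 0.002, 2.732]
force: [0.5, -0.6, 5.2]
grip_width: 0.006
```

```bash
python3 - <<'E'
from h import *
go(150,.055)
E
```

```text
t 9.275 tcp [ 0.4999 -0.0175  0.0558] phi 153.73 r 0.1474 F [ 0.5 -0.6  5.2]
dp [-0.011  0.095  0.008] twist [0.04 0.03 1.63]
```

Call:
send_rows([
  {"dp":[-0.006,0.1,0.006],"twist":[0,0,1],"hand":1},
  {"dp":[-0.005,0.1,0.003],"twist":[0,0,1],"hand":1},
  {"dp":[-0.004,0.1,0.003],"twist":[0,0,1],"hand":1},
  {"dp":[-0.004,0.1,0.003],"twist":[0,0,1],"hand":1},
])

```text
t: 9.78
tcp_pos: [0.5233, 0.0171, 0.0553]
tcp_rot: [3.137, 0.005, 2.443]
force: [1.0, -2.2, 5.4]
grip_width: 0.002
```

```bash
python3 - <<'E'
from h import *
go(135,.055)
for n in ["wrist"]:
    c=optics.camera(n); g=c["color"][:,:,::-1]
    g=cv2.convertScaleAbs(g[110:310,140:360],alpha=1.8);k=3
    cv2.imwrite(f"pics/{n}8.png",cv2.resize(g,None,fx=k,fy=k,interpolation=cv2.INTER_CUBIC))
E
```

```text
t 9.775 tcp [0.5233 0.0171 0.0553] phi 137.45 r 0.1476 F [ 1.  -2.2  5.4]
dp [-0.01   0.062  0.004] twist [0.08 0.07 1.24]
```

View pics/wrist8.png

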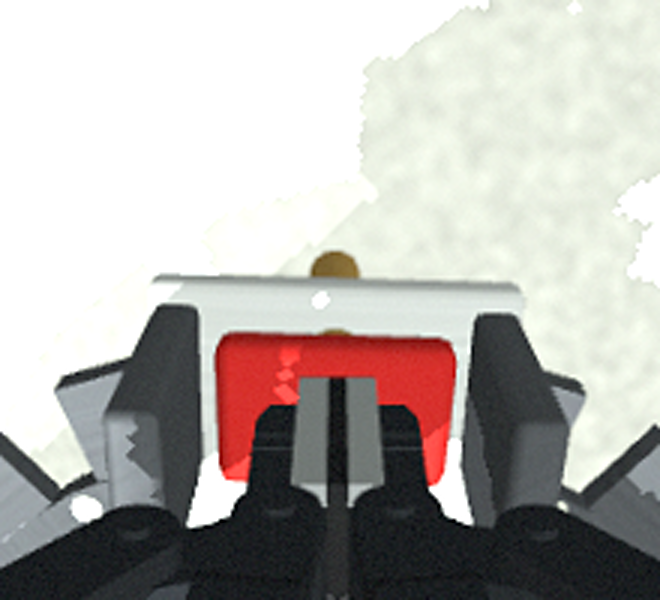

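Wheel has turned about 31°, with the finger still centred on the pad. Continuing.

Call:
send_rows([
  {"dp":[-0.008,0.1,0.004],"twist":[0.08,0.06,1],"hand":1},
  {"dp":[-0.006,0.1,0.004],"twist":[0,0,1],"hand":1},
  {"dp":[-0.006,0.1,0.003],"twist":[0,0,1],"hand":1},
  {"dp":[-0.006,0.1,0.003],"twist":[0,0,1],"hand":1},
])

```text
t: 10.32
tcp_pos: [0.5567, 0.0446, 0.0554]
tcp_rot: [3.138, 0.002, 2.151]
force: [-1.1, -2.0, 6.3]
grip_width: 0.004
```

```bash
python3 - <<'E'
from h import *
go(119,.055)
E
```

```text
t 10.325 tcp [0.5567 0.0446 0.0554] phi 120.61 r 0.1479 F [-1.1 -2.   6.3]
dp [-0.011  0.041  0.004] twist [0.05 0.03 1.07]
```

Now lifting off the pad but staying between the ears, to push ear_a the last ~10° with the plunger riding free.

Call:
send_rows([
  {"dp":[0,0,-0.1],"twist":[0,0,0],"hand":1},
  {"dp":[0,0,-0.06],"twist":[0,0,0.9],"hand":1},
  {"dp":[0,0.04,0],"twist":[0,0,0],"hand":1},
])

```text
t: 10.7
tcp_pos: [0.5599, 0.0465, 0.0719]
tcp_rot: [3.139, 0.002, 2.091]
force: [-0.2, -0.7, -0.6]
grip_width: -0.002
```

```bash
python3 - <<'E'
from h import *
go(119,.0735)
for n in ["wrist"]:
    c=optics.camera(n); g=c["color"][:,:,::-1]
    g=cv2.convertScaleAbs(g[110:310,140:360],alpha=1.8);k=3
    cv2.imwrite(f"pics/{n}9.png",cv2.resize(g,None,fx=k,fy=k,interpolation=cv2.INTER_CUBIC))
E
```

```text
t 10.7 tcp [0.5599 0.0465 0.0719] phi 119.17 r 0.148 F [-0.2 -0.7 -0.6]
dp [-0.01   0.004 -0.016] twist [0.04 0.02 0.2 ]
```

View pics/wrist9.png

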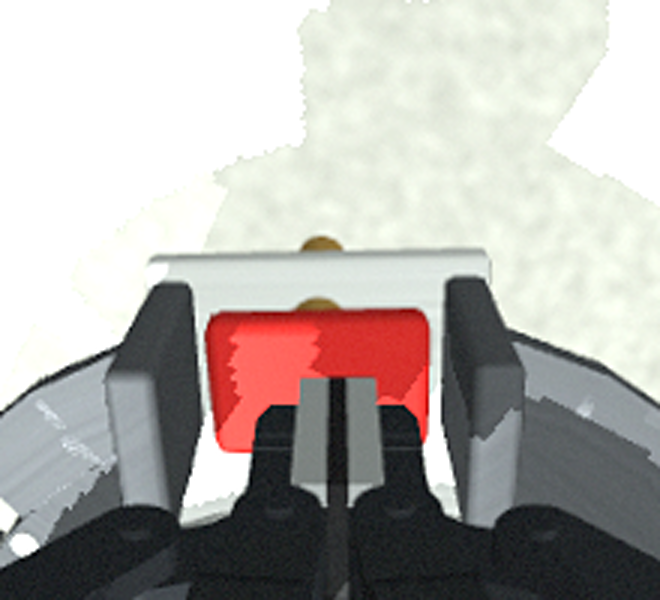

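Call:
send_rows([
  {"dp":[-0.008,0.06,-0.01],"twist":[0,0,0.5],"hand":1},
  {"dp":[-0.004,0.06,0],"twist":[0,0,0.5],"hand":1},
  {"dp":[-0.003,0.05,0],"twist":[0,0,0.5],"hand":1},
])

```text
t: 11.12
tcp_pos: [0.5759, 0.0535, 0.0721]
tcp_rot: [3.141, 0.001, 1.984]
force: [-2.7, -0.1, 1.6]
grip_width: 0.0
```

```bash
python3 - <<'E'
from h import *
go(109,.073)
for n in ["wrist"]:
    c=optics.camera(n); g=c["color"][:,:,::-1]
    g=cv2.convertScaleAbs(g[110:310,140:360],alpha=1.8);k=3
    cv2.imwrite(f"pics/{n}10.png",cv2.resize(g,None,fx=k,fy=k,interpolation=cv2.INTER_CUBIC))
E
```

```text
t 11.125 tcp [0.5759 0.0535 0.0721] phi 112.39 r 0.1473 F [-2.7 -0.1  1.6]
dp [-0.008  0.087 -0.009] twist [0.01 0.01 1.17]
```

View pics/wrist10.png

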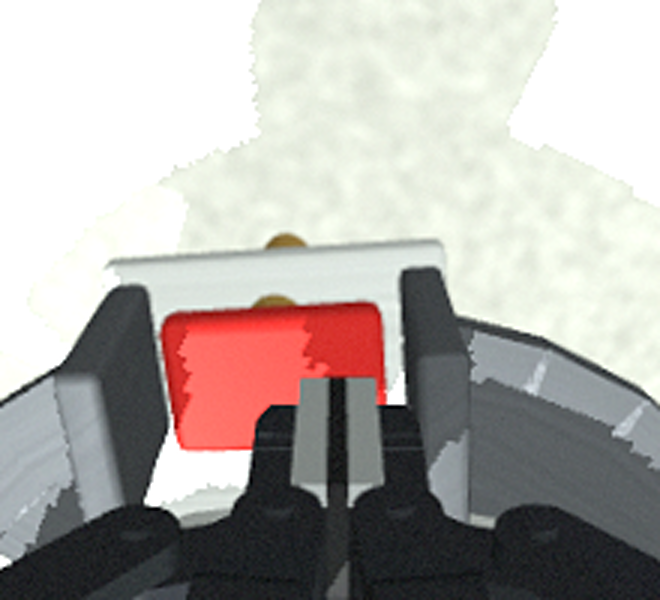

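Call:
send_rows([
  {"dp":[-0.004,0.04,-0.005],"twist":[0,0,0.4],"hand":1},
  {"dp":[-0.003,0.04,0],"twist":[0,0,0.4],"hand":1},
  {"dp":[-0.003,0.03,0],"twist":[0,0,0.3],"hand":1},
])

```text
t: 11.55
tcp_pos: [0.5867, 0.0573, 0.072]
tcp_rot: [-3.14, -0.0, 1.902]
force: [-2.7, 0.8, 1.4]
grip_width: -0.0
```

Call:
send_rows([
  {"dp":[-0.003,0.025,0],"twist":[0,0,0.3],"hand":1},
  {"dp":[-0.003,0.025,0],"twist":[0,0,0.3],"hand":1},
])

```text
t: 11.8
tcp_pos: [0.5919, 0.0585, 0.0719]
tcp_rot: [-3.14, -0.001, 1.857]
force: [-2.8, 0.5, 0.6]
grip_width: -0.001
```

```bash
python3 - <<'E'
from h import *
go(109,.073)
for n in ["wrist"]:
    c=optics.camera(n); g=c["color"][:,:,::-1]
    g=cv2.convertScaleAbs(g[110:310,140:360],alpha=1.8);k=3
    cv2.imwrite(f"pics/{n}11.png",cv2.resize(g,None,fx=k,fy=k,interpolation=cv2.INTER_CUBIC))
E
```

```text
t 11.8 tcp [0.5919 0.0585 0.0719] phi 105.84 r 0.1468 F [-2.8  0.5  0.6]
dp [ 0.001 -0.081 -0.011] twist [-0.02 -0.01 -0.64]
```

View pics/wrist11.png

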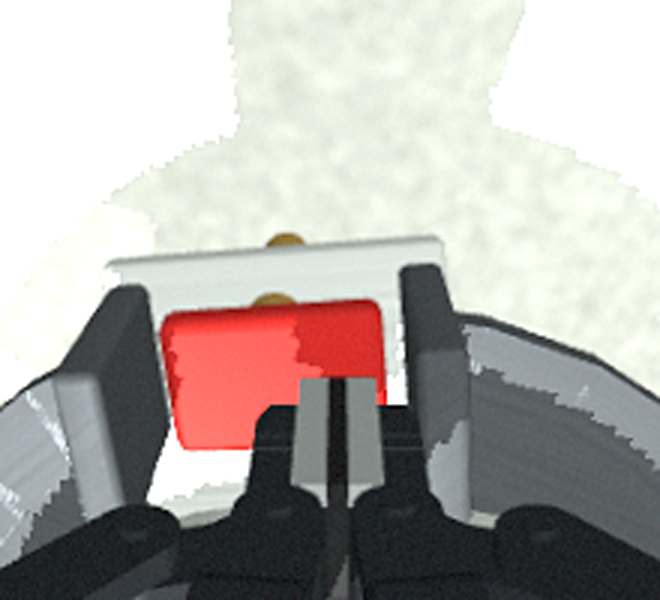

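Call:
send_rows([
  {"dp":[-0.001,0.02,0],"twist":[0,0,0.2],"hand":1},
  {"dp":[-0.001,0.01,0],"twist":[0,0,0.1],"hand":1},
])

```text
t: 12.1
tcp_pos: [0.5956, 0.0591, 0.072]
tcp_rot: [-3.141, -0.0, 1.834]
force: [-0.8, 1.4, -0.7]
grip_width: 0.001
```

Call:
send_rows([
  {"dp":[-0.001,0.015,0],"twist":[0,0,0.15],"hand":1},
  {"dp":[-0.001,0.01,0],"twist":[0,0,0.1],"hand":1},
])

```text
t: 12.35
tcp_pos: [0.5982, 0.0596, 0.072]
tcp_rot: [-3.141, -0.0, 1.815]
force: [-3.6, 0.5, 1.2]
grip_width: -0.0
```

```bash
python3 - <<'E'
from h import *
go(104,.073)
s=sensors.read_state()
c=optics.camera("wrist"); g=c["color"][:,:,::-1]
g=cv2.convertScaleAbs(g[110:310,140:360],alpha=1.8);k=3
cv2.imwrite(f"pics/wrist12.png",cv2.resize(g,None,fx=k,fy=k,interpolation=cv2.INTER_CUBIC))
c=optics.camera("top"); g=c["color"][80:230,220:370,::-1]
cv2.imwrite(f"pics/top12.png",cv2.resize(g,None,fx=4,fy=4,interpolation=cv2.INTER_CUBIC))
E
```

```text
t 12.35 tcp [0.5982 0.0596 0.072 ] phi 103.36 r 0.1462 F [-3.6  0.5  1.2]
dp [ 0.008 -0.016 -0.01 ] twist [-0.01 -0.    0.  ]
```

View pics/wrist12.png

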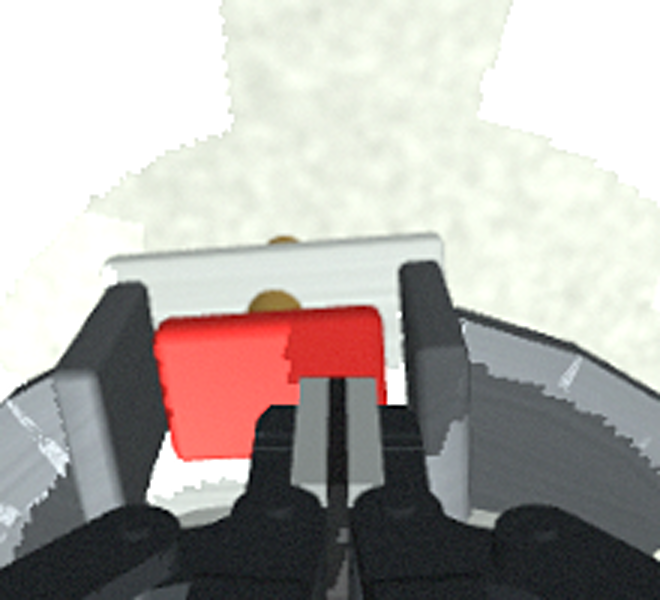

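View pics/top12.png

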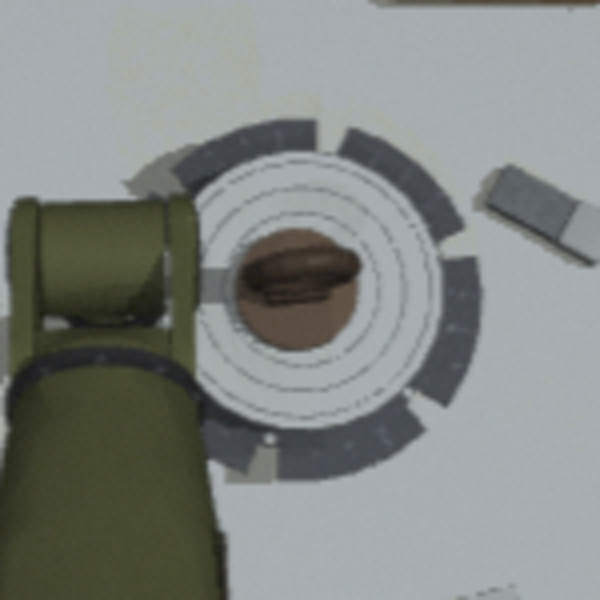

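The pad looks popped up (wider and higher in the wrist view). A small confirming push should meet a lock.

Call:
send_rows([
  {"dp":[0,0.015,0],"twist":[0,0,0],"hand":1},
  {"dp":[0,0.01,0],"twist":[0,0,0],"hand":1},
])

```text
t: 12.7
tcp_pos: [0.599, 0.0598, 0.0719]
tcp_rot: [-3.137, -0.001, 1.816]
force: [-13.2, -1.7, 6.0]
grip_width: -0.001
```

Locked: the side force rose to 13 N without motion. Backing off to mid-gap, lifting out and looking.

Call:
send_rows([
  {"dp":[0,-0.05,0],"twist":[0,0,0],"hand":1},
  {"dp":[0,-0.05,-0.02],"twist":[0,0,0],"hand":1},
  {"dp":[0,0,-0.3],"twist":[0,0,0],"hand":1},
  {"dp":[0,0,-0.5],"twist":[0,0,0],"hand":1},
  {"dp":[0,0,-0.5],"twist":[0,0,0],"hand":1},
])

```text
t: 13.32
tcp_pos: [0.5881, 0.0569, 0.2044]
tcp_rot: [-3.132, -0.001, 1.816]
force: [1.1, 0.4, -0.6]
grip_width: 0.001
```

Call:
send_rows([
  {"dp":[0.5,0,-0.1],"twist":[0,0,0],"hand":1},
  {"dp":[0.4,0.0,0],"twist":[0,0,0],"hand":1},
  {"dp":[0,0,0],"twist":[0,0,0],"hand":1},
])

```text
t: 13.7
tcp_pos: [0.5674, 0.146, 0.2205]
tcp_rot: [3.14, -0.0, 1.814]
force: [0.4, 0.6, -0.4]
grip_width: -0.002
```

```bash
python3 - <<'E'
from h import *
s=sensors.read_state(); print(s["t"],s["tcp_pos"],s["force"])
for n in ["wrist","top","scene"]:
    c=optics.camera(n); g=c["color"][:,:,::-1]
    if n=="top": print([(r["rect"],at(c,r["rect"][0]+r["rect"][2]/2,r["rect"][1]+r["rect"][3]/2,.085)[:2]) for q in ("blue_jar","ochre_jar") for r in optics.cut_out(q,n)[:3]])
    cv2.imwrite(f"pics/{n}13.png",g)
E
```

```text
13.7 [0.56738574 0.14602592 0.22048501] [ 0.4272418   0.60087347 -0.36854827]
[([126.2, 178.8, 23.9, 18.3], array([0.51375358, 0.40526891])), ([106.9, 213.9, 25.6, 16.5], array([0.40668559, 0.4576308 ])), ([327.5, 225.2, 31.4, 64.0], array([ 0.31071423, -0.23049641])), ([387.9, 204.7, 27.2, 19.2], array([ 0.44401649, -0.40973144])), ([145.1, 221.4, 41.8, 43.2], array([0.34504352, 0.31183875]))]
```

View pics/wrist13.png

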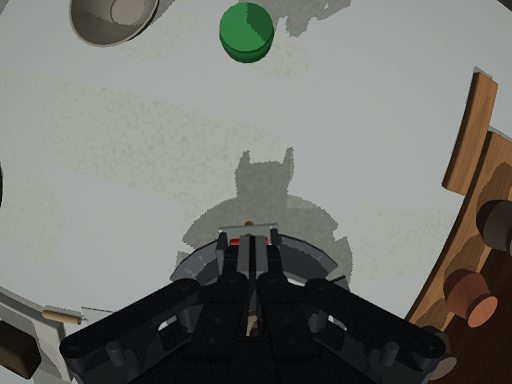

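View pics/scene13.png

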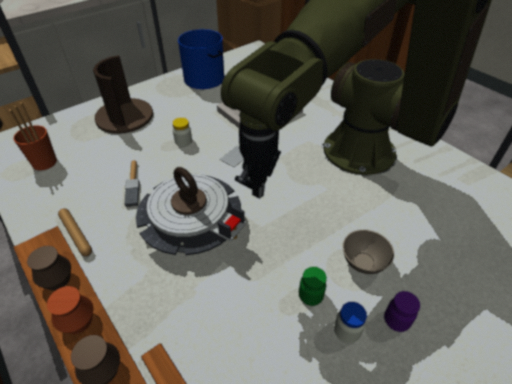

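View pics/top13.png

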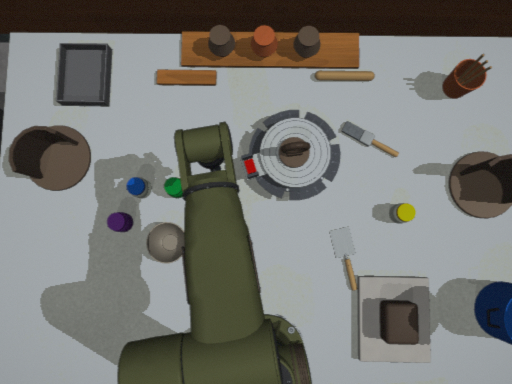

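Scene and top views: plunger now at top (251,166), piece upright in the middle (294,147), jars in place, arm clear. One numeric check of the angle, then I hand in.

```bash
python3 - <<'E'
from h import *
C={}
for n in ["top","scene"]:
    c=optics.camera(n); s,ce=redc(c)
    for i in range(1,len(s)):
        if s[i][4]>30:
            p=at(c,*ce[i],.103); v=p[:2]-AX; print(n,s[i],p[:2].round(4),np.degrees(np.arctan2(v[1],v[0])).round(2)-169,np.hypot(*v).round(4)); C[n]=ray(c,*ce[i])
    print([np.r_[r["p"],at(c,r["rect"][0]+r["rect"][2]/2,r["rect"][1]+r["rect"][3]/2,.1)[:2]] for r in optics.cut_out("piece",n)[:1]])
if len(C)==2:
    (o,d),(a,e)=C["top"],C["scene"]; k=np.linalg.lstsq(np.c_[d,-e],a-o,rcond=None)[0]; print(o+k[0]*d,a+k[1]*e)
g=optics.camera("scene")["color"][190:250,190:260,::-1]
cv2.imwrite("pics/s14.png",cv2.resize(g,None,fx=8,fy=8,interpolation=cv2.INTER_CUBIC))
E
```

```text
top [245 159  11  14 102] [0.5854 0.0582] -60.72 0.1484
[]
scene [227 216  12  12  86] [0.5824 0.0587] -59.67 0.1499
[array([ 0.56      ,  0.60488048, -0.11231513])]
[0.58513295 0.05816739 0.10488513] [0.58313198 0.05987496 0.10461506]
```

View pics/s14.png

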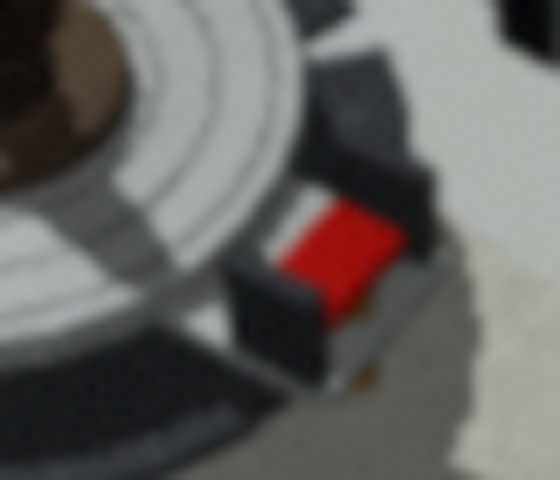

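Turned −60° (±1°), pad height about 104 mm, so the plunger is out. Handing in.

```bash
python3 -c "
from cell import ticket
print(ticket.sign_off())"
```

```text
the job is handed in; nothing more can be done
None
```

The wheel is one hole round towards the blue-lidded jar (left, clockwise), and the job is handed in; no verdict was reported. I pressed the red plunger with the closed fingertips and swung the wheel about 48° with it held in. Then I eased off the pad and pushed ear_a until the plunger sprang up in the next hole.

**Last checks:**
- **Lock:** a small extra push met 13 N without the wheel moving.
- **Angle:** −60.7° from the top camera and −59.7° from the scene camera, against a target of −60°.
- **Plunger:** the pad is about 104–105 mm high by triangulation, which means it is out (103 mm nominal).
- **Piece:** it stands upright in the middle of the wheel by eye; I did not measure its offset, and the top camera's network missed it in the last picture.
- **Jars:** the blue and ochre jars are within about 5 mm of their first measured positions, which is within detection noise.
- **Arm:** it is clear of everything, and the force reading is about 0 N.

**Disagreement:** the fingertips met the pad about 40 mm later than the reported TCP height implied. I went by the pictures and contact force, not the stated TCP.

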